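# Clamp a glued wreath frame until the ratchet knob clicks

### The job

The wooden wreath frame lies loose on the bed of the bench clamp. Slide it back until its far side is flush against the clamp's fence, then turn the black knob clockwise (seen from above) until the clamp is tight and the knob's ratchet clutch has clicked three times or so (two to five is fine), and let go, leaving the frame flush and clamped. Leave the spool, the tumbler and the pot alone.

Things in the scene. Friction and masses are not known exactly. Their poses are not given: they have to be found in the camera images.
- clamp: grey bench C-clamp, fixed. Origin on the vertical axis of the knob and plunger, at the table top; +x points from the clamp's open front into its back, z up. A dark steel base plate, 12 mm thick, reaches from x = -200 to +62 mm, y = +-100 mm. At the back a 50 mm wide post carries a 50 mm wide head over the bed (x from -26 to +59 mm, underside 88 mm, top 113 mm above the table). Nothing of the clamp is higher than the head except the collar and the knob
- fence (a point): middle of the front face of the low aluminium fence across the back of the bed: 15 mm behind the knob's axis, 45 mm above the table. The fence is 150 mm wide and its top is 55 mm above the table; x as the clamp's, normal to the face
- bed: grey bed plate in the clamp, 205 x 160 mm, fixed. Its origin lies below the knob's axis and its flat top is 24 mm above this origin; its packing height differs from case to case, so that the top is 29 to 34 mm above the table. It reaches from 195 mm in front of the knob's axis to 10 mm behind it
- frame: loose square wreath frame of pale wood, 150 x 150 mm, 18 mm thick, of bars 30 mm wide, with a middle bar along x: seen from above two oblong windows, each 90 x 30 mm. About 0.16 kg. Origin at its centre, half-way up; its +x side is the far side that belongs against the fence, where the middle bar's joint then lies under the plunger. It starts 20 to 40 mm short of the fence, a little askew
- plunger: steel plunger with a 24 mm rubber pad, coming down under the head on the knob's axis; it does not turn. Origin as the clamp's when raised; it moves straight down 3.5 mm per radian that the collar turns clockwise, 20 mm at most
- pad (a point): centre of the underside of the plunger's pad; 56 mm above the table when raised, as it is at the start
- knob_grip (a point): point on the knob's axis, 148 mm above the table, at the height to grip. The knob is a round black fluted cylinder, 50 mm across, from 125 to 168 mm above the table, with nothing around or above it; it stays at this height. Grip it across its diameter from above, at any yaw, and turn it clockwise (the point turns with it); turned anticlockwise it loosens the screw
- spindle: the screw's aluminium collar under the knob, 58 mm across, 114 to 123 mm above the table, with a nub on its rim; origin as the clamp's. It turns with the knob at about 0.2 N m until the pad meets the frame (after 1.1 to 2.6 rad), then stops and the knob slips on over its clutch. The screw holds by itself when let go
- knob (a joint): angle (rad) by which the knob has slipped clockwise relative to the collar: about 0 while the two turn together, 0.524 more for every click. Slipping takes about 0.38 N m before every click, dropping to 0.18 N m after it, 12 clicks a turn; the click comes half-way (0.26, 0.79, 1.31 rad and so on). The knob stays where it is let go
- spool: wooden spool, 64 mm across, 70 mm high, a bystander; origin under its centre
- tumbler: glass tumbler 76 mm across and 100 mm high with green wires standing up to 200 mm, a bystander; origin under its centre
- pot: terracotta pot, 80 mm across, 75 mm high, a bystander; origin under its centre
Not all that is in view belongs to the job. Of the things like the frame, leave any that is green or orange; of the rest the larger one is meant.

How it is judged:
On the way, in this order (a step that is already met when the one before it is completed fails the run):
1. the frame is flush against the fence, not yet clamped (x of frame in the frame of fence above -0.0785 m and angle between the x axis of frame and the x axis of clamp, either way round below 0.04 rad and contact force between plunger and frame below 1 N), for 0.1 s.
2. the clamp is tight and the ratchet has clicked at least twice (contact force between plunger and frame above 20 N and value of joint knob above 0.75 rad), for 0.1 s.
At the end, for the whole second after the job is handed in: the frame rests with its far side within 3.5 mm of the fence and square to it within 0.04 rad, its middle bar's joint within 20 mm of the plunger's axis sideways, the plunger presses on it with more than 20 N, and the knob has slipped by two to six clicks (0.75 to 3.4 rad) (all of step 2 and x of frame in the frame of fence above -0.0785 m and y of frame in the frame of clamp between -0.02 and 0.02 m and angle between the x axis of frame and the x axis of clamp, either way round below 0.04 rad and value of joint knob below 3.4 rad and linear speed of frame below 0.01 m/s); the robot touches nothing.
It fails at once if the ratchet is cranked on, past six clicks (value of joint knob above 3.4 rad).
It fails at once if the spool, the tumbler or the pot is shifted by more than 20 mm or tipped (distance of any of spool, tumbler, pot from where it was at the start of the episode above 0.02 m or angle between any of spool, tumbler, pot's own z axis and vertical above 0.3 rad).
It also fails if it takes over 64 s, if anything falls off the work surface, if the arm or the gripper's body presses on something with over 40 N, if the wrist force passes 120 N, or if a joint passes its speed limit or range.

### The arm

A 6-joint arm with a two-finger parallel gripper is mounted at the origin on the work surface. World frame = base frame: x ahead of the robot, y to its left, z up, the work surface at z = 0. Lengths are in m, angles in rad, forces in N, time in s.
With the tool pointing down it reaches from about 0.25 to 0.775 m from the base axis. Payload 4 kg.
Tool frame: the origin (TCP) lies on the centre line of the jaws, within the pads' length; the fingertips stand 17 mm ahead of it and the grasp point (between the pads) lies 2 mm behind it (ctrl.tip_extent is the z of the fingertips in the tool frame, in m); z points along the fingers, y is the line along which they close (so a half turn about z gives the same grasp; the last joint's range is limited). The gripper opens to 85 mm and grips with 20 to 120 N. Pads are 22 mm wide; open, the fingers measure 114 mm over their backs; the gripper's body (76 mm by 85 mm) begins 54 mm behind the grasp point. The pads swing forward as they close: fully open they stand 13 mm farther back than shut.
Start: joints at [-1.432, 0.087, 1.371, -0, 1.684, -0.103], TCP at [0.132, -0.534, 0.248] pointing down, gripper open.
Joint ranges: [-3.1, 3.1], [-0.76, 2.03], [0.27, 2.55], [-1.08, 4.22], [0.17, 2.65], [-2.57, 2.57]. Speed limits (rad/s): [2.79, 2.79, 3.14, 3.14, 3.14, 3.14].

### API

Orientations are given as a rotation vector (axis times angle).
In Python, from workcell import ctrl gives the robot as it stands. The module is installed in compiled form; this text tells all that it offers.
- The arm moves only by the tool send_rows, never from a script. Its argument "targets" is a list of rows, each a list of 3 entries, a list of its own where there are three numbers: the turn, a rotation vector about the tool's x, y, z in rad, then the shift along the tool's x, y, z in mm, then the gripper's target within -1 to 1 (shut at 1, half-way at 0, fully open at -1). In form: [[[rx, ry, rz], [x, y, z], fingers], ...]. A call has exactly 8 rows; each row shifts and turns the commanded pose from where the row before left it, along the tool's axes as they then stand; what a row does not reach is not made up. A row lasts 1/12 s, in which the tool goes at most 41.7 mm and 7.16 degrees, less where a joint would pass 70% of its speed; a pose out of reach is approached as far as the arm can. A call is refused whole if a number of a shift passes 41.7 or a number of a turn 0.125, either way. A call with a gripper value outside its range is refused whole. The fingers move at their own pace and stop on an object; the grip force is fixed at half the most. Time passes only in rows, so rows that do not move let the fingers close, or fill a call up. It gives the time, the measured TCP pose, the force, the opening and the grip force at its end, in the units of the state.
- ctrl.read_state(): the state, without advancing time (a new reading comes with each control period).
- ctrl.read_camera(name): name is "scene" or "top"; returns the picture (400x640x3 uint8, red, green, blue); there is no depth.
- ctrl.camera_params(name): a dict with "mtx" (3x3 intrinsics, pixels), "k1" (the pictures are not rectified: a ray, as slopes to the right and down, at radius r is drawn at 1 + k1 r^2 times it, then the intrinsics apply), "camera_from_world" (4x4, takes a point from world to camera coordinates). Camera axes: x right, y up, looking along -z (the intrinsics and any distortion apply to the point x, -y, -z); pixel columns grow to the right and rows downward; lengths in m; the calibration is good to about 2 mm. A picture is of the moment at which its call begins. camera_params takes no time and is no camera call.
- ctrl.sign_off(): hands the job in; it is judged then, once.
The state is a dict: "time": time; "qpos": joint angles; "dq": joint speeds; "effort": joint torques, N m; "tcp_pos": TCP position; "tcp_rot": TCP orientation; "ft_force": force on the tool from outside, world axes, zero at the start; "moment": the same for the moment, N m; "gripper_width": opening from 0.0 (shut) to 1.0 (fully open); "finger_force": force on a finger pad.
Only numpy, scipy, OpenCV 4.12 (cv2) and the standard library are available. Lean on these libraries where they do the work, as an engineer would, in place of code of your own. Each camera call takes 0.05 s, during which the arm holds its last target. There are 200 camera calls.

## Working session

There is one attempt and no reset: what is moved stays moved. The work goes in short steps, Python scripts to look and compute and a tool call to move; the robot and the scene stay as the last step left them, time stands still between calls to the robot, and variables do not carry over. Pictures are saved under pics/ and viewed, at most 10 in all, crops included, and the job is handed in when it is done.

Besides the shell and the picture viewer there is one more tool, called after ">>>" by a JSON object that holds its "method" and its "body". send_rows: Moves the arm, as the interface text tells. Its arguments: {"type":"object","properties":{"targets":{"type":"array","items":{"type":"array"}}},"required":["targets"]}

```bash
mkdir -p pics; python3 - <<'E'
from workcell import ctrl
import cv2
for n in("scene","top"):
    cv2.imwrite(f"pics/{n}0.png",ctrl.read_camera(n)[...,::-1])
    p=ctrl.camera_params(n);print(n,p)
print(ctrl.read_state(),ctrl.tip_extent)
E
```

```text
scene {'mtx': array([[473.15922688,   0.        , 325.05998788],
       [  0.        , 473.15922688, 201.0292258 ],
       [  0.        ,   0.        ,   1.        ]]), 'k1': -0.0892734035925428, 'camera_from_world': array([[ 0.58111922,  0.81371931, -0.01270167, -0.3796532 ],
       [-0.49983521,  0.36918817,  0.78349528,  0.2000287 ],
       [ 0.64223455, -0.44895543,  0.6212679 , -1.41637915],
       [ 0.        ,  0.        ,  0.        ,  1.        ]])}
top {'mtx': array([[417.29933295,   0.        , 314.74692321],
       [  0.        , 417.29933295, 196.13677006],
       [  0.        ,   0.        ,   1.        ]]), 'k1': -0.030762932665115404, 'camera_from_world': array([[ 0.02346775, -0.99955813, -0.01824331,  0.04110146],
       [ 0.99106189,  0.02086344,  0.13176135, -0.62109881],
       [-0.13132251, -0.02117239,  0.99111358, -0.93650035],
       [ 0.        ,  0.        ,  0.        ,  1.        ]])}
{'time': 0.1, 'qpos': array([-1.43211754e+00,  8.79001200e-02,  1.37213865e+00, -9.25854606e-06,
        1.68360370e+00, -1.03108291e-01]), 'dq': array([-0.00157114, -0.000744  , -0.00541584,  0.00085805, -0.00104401,
       -0.00070595]), 'effort': array([ 2.58689935e-03, -3.53013861e+01, -3.14218104e+01, -8.23960045e-05,
        7.91584229e-03, -7.68743735e-07]), 'tcp_pos': array([ 0.13162029, -0.53358162,  0.24722772]), 'tcp_rot': array([-3.11662885e+00, -3.78625027e-01,  7.16662145e-05]), 'ft_force': array([-0.49009362, -0.3129832 , -0.48481449]), 'moment': array([0.0418926 , 0.01090228, 0.06915717]), 'finger_force': 0.0, 'gripper_width': 0.9999070439476139} 0.017
```

View pics/scene0.png

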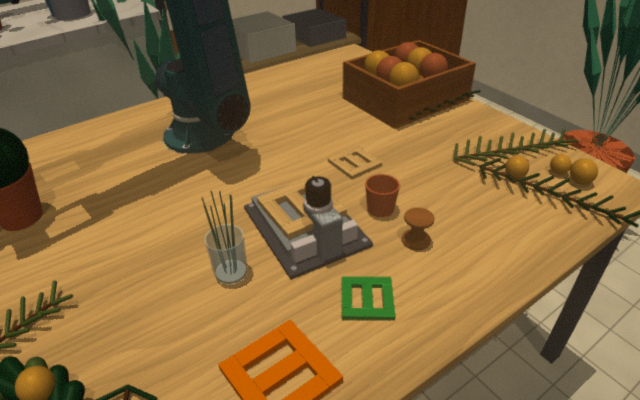

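View pics/top0.png

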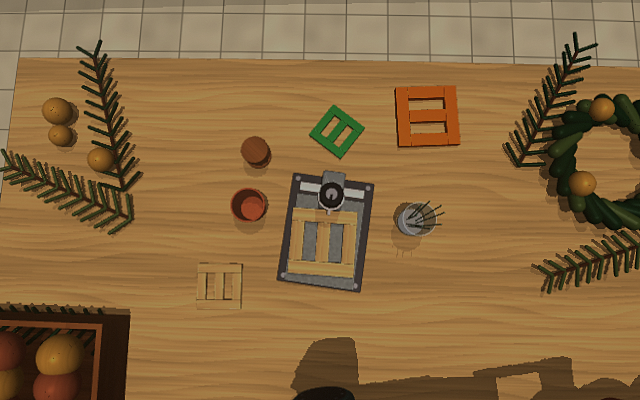

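The two views show four candidates in the top picture: the pale large frame on the clamp bed (322,242), the small pale one (219,286), the green (337,132) and the orange (427,116). I choose the one on the bed and check it in a close crop. The knob is at (331,194), the pot (249,205), the spool (255,152) and the tumbler (417,219).

```bash
python3 - <<'E'
import cv2
im=cv2.imread("pics/top0.png")[160:300,265:390]
cv2.imwrite("pics/crop0.png",cv2.resize(im,None,fx=4.2,fy=4.2,interpolation=cv2.INTER_CUBIC))
E
```

```text
(no output)
```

View pics/crop0.png

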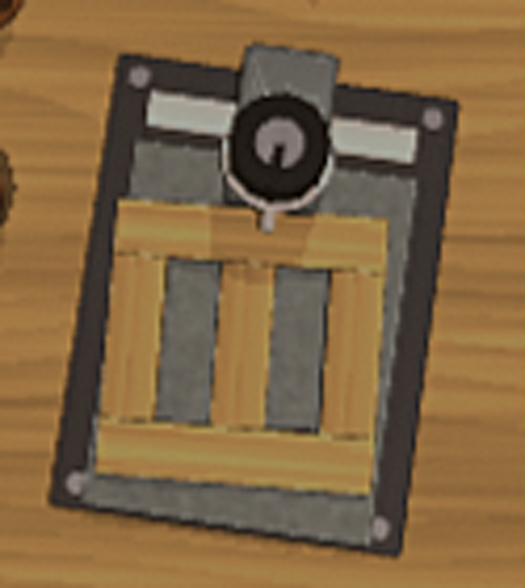

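The crop confirms the pale wooden frame lying on the bed: corners at crop pixels (118,199), (388,220), (372,494), (97,474). Base plate corners are at (121,53), (458,101), (400,556), (50,503).

```bash
cat > h.py <<'E'
import numpy as np, cv2
from workcell import ctrl
from scipy.optimize import least_squares
def proj(P,n):
    p=ctrl.camera_params(n);T=p["camera_from_world"]
    c=np.atleast_2d(P)@T[:3,:3].T+T[:3,3]; s=np.c_[c[:,0],-c[:,1]]/-c[:,2:]
    s=s*(1+p["k1"]*(s**2).sum(1,keepdims=True))
    return s*p["mtx"][0,0]+p["mtx"][:2,2]
def place(pose,xy,z):
    x,y,a=pose;R=np.array([[np.cos(a),-np.sin(a)],[np.sin(a),np.cos(a)]])
    xy=np.array(xy);return np.c_[xy@R.T+[x,y],np.full(len(xy),z)]
def fit(px,xy,z,n="top",x0=(.6,0,0)):
    r=least_squares(lambda q:(proj(place(q,xy,z),n)-px).ravel(),x0)
    return r.x,r.fun.reshape(-1,2)
PLATE=[[.062,.1],[.062,-.1],[-.2,-.1],[-.2,.1]]
FRAME=[[.075,.075],[.075,-.075],[-.075,-.075],[-.075,.075]]
E
python3 - <<'E'
from h import *
np.set_printoptions(precision=4,suppress=True)
cv=lambda l:(np.array(l)+.5)/4.2-.5+[265,160]
c,r=fit(cv([[121,53],[458,101],[400,556],[50,503]]),PLATE,.012);print("clamp",c,r.ravel())
f,r=fit(cv([[118,199],[388,220],[372,494],[97,474]]),FRAME,.05);print("frame",f,r.ravel())
k,r=fit(cv([[278,140]]),[[0,0]],.168);print("knob",k)
R=place([0,0,-c[2]],[f[:2]-c[:2]],0);print("frame in clamp",R,f[2]-c[2])
for nm,px,z in(("pot",(249,205),.075),("tumbler",(410,217),.05),("spool",(256,150),.07)):print(nm,fit([px],[[0,0]],z)[0])
cv2.imwrite("pics/s1.png",cv2.resize(cv2.imread("pics/scene0.png")[160:290,235:385],None,fx=4,fy=4,interpolation=cv2.INTER_CUBIC))
E
```

```text
clamp [ 0.6092  0.0186 -0.1223] [-0.5853 -0.5634  0.7793 -0.4594  0.3163  0.4949 -0.5192  0.436 ]
frame [ 0.5137  0.0342 -0.0491] [-0.121   0.0699  0.3104 -0.3696  0.1492  0.2189 -0.3387  0.0614]
knob [0.6105 0.0196 0.    ]
frame in clamp [[-0.0967  0.0038  0.    ]] 0.07315059081451633
pot [0.5922 0.2026 0.    ]
tumbler [ 0.5751 -0.1657  0.    ]
spool [0.7212 0.1929 0.    ]
```

View pics/s1.png

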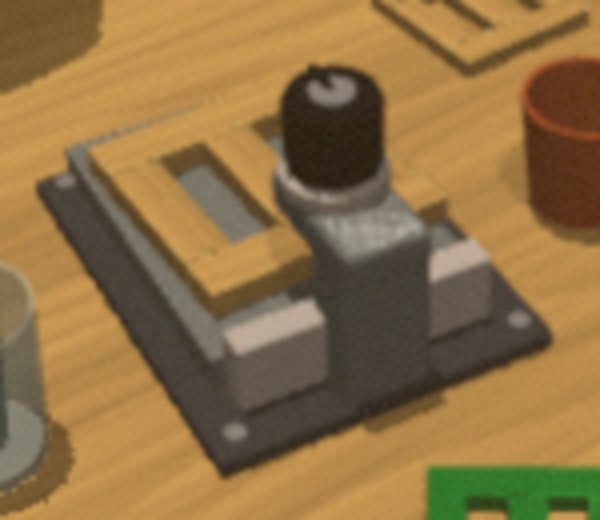

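The scene crop shows the knob with its collar and nub, and the frame short of the fence and askew by about 0.07 rad. Plan: grip the middle bar with the fingers in the windows, square the frame, slide it to the fence, then turn the knob.

>>> {"method": "send_rows", "body": {"targets": [[[0, 0, 0.097], [0, 0, 0], 0], [[0, 0, 0.097], [0, 0, 0], 0], [[0, 0, 0.097], [0, 0, 0], 0], [[0, 0, 0], [16.4, -29.3, 0], 0], [[0, 0, 0], [16.4, -29.3, 0], 0], [[0, 0, 0], [16.4, -29.3, 0], 0], [[0, 0, 0], [16.4, -29.3, 0], 0], [[0, 0, 0], [16.4, -29.3, 0], 0]]}}

```text
time: 0.77
tcp_pos: [0.2212, -0.3901, 0.2477]
tcp_rot: [-3.14, 0.078, 0.0]
ft_force: [1.2, -0.2, 0.5]
gripper_width: 0.497
finger_force: 0.0
```

>>> {"method": "send_rows", "body": {"targets": [[[0, 0, 0], [16.4, -29.3, 0], 0], [[0, 0, 0], [16.4, -29.3, 0], 0], [[0, 0, 0], [16.4, -29.3, 0], 0], [[0, 0, 0], [16.4, -29.3, 0], 0], [[0, 0, 0], [16.4, -29.3, 0], 0], [[0, 0, 0], [16.4, -29.3, 0], 0], [[0, 0, 0], [16.4, -29.3, 0], 0], [[0, 0, 0], [16.4, -29.3, 0], 0]]}}

```text
time: 1.43
tcp_pos: [0.3637, -0.1624, 0.2479]
tcp_rot: [-3.141, 0.078, 0.0]
ft_force: [0.8, -0.0, 0.3]
gripper_width: 0.498
finger_force: 0.0
```

>>> {"method": "send_rows", "body": {"targets": [[[0, 0, 0], [16.4, -29.3, 0], 0], [[0, 0, 0], [16.4, -29.3, 0], 0], [[0, 0, 0], [16.4, -29.3, 0], 0], [[0, 0, 0], [16.4, -29.3, 0], 0], [[0, 0, 0], [16.4, -29.3, 0], 0], [[0, 0, 0], [16.4, -29.3, 0], 0], [[0, 0, 0], [16.4, -29.3, 0], 0], [[0, 0, 0], [0, 0, 0], 0]]}}

```text
time: 2.1
tcp_pos: [0.4897, 0.0396, 0.2471]
tcp_rot: [-3.138, 0.068, 0.001]
ft_force: [-1.1, -0.3, 1.0]
gripper_width: 0.5
finger_force: 0.0
```

```bash
cat > go.py <<'E'
import sys,numpy as np
from scipy.spatial.transform import Rotation as Rn
from workcell import ctrl
s=ctrl.read_state();R=Rn.from_rotvec(s["tcp_rot"]);M=R.as_matrix()
yaw=np.arctan2(M[1,0],M[0,0])
np.set_printoptions(precision=4,suppress=True)
print("t",round(s["time"],2),"pos",s["tcp_pos"],"yaw",round(yaw,4),"z",M[:,2],"F",s["ft_force"],"M",s["moment"],"w",round(s["gripper_width"],3),"ff",s["finger_force"],"q",s["qpos"])
if len(sys.argv)>1:
    x,y,z,a=map(float,sys.argv[1:]);T=(Rn.from_euler("z",a)*Rn.from_euler("x",np.pi))
    print("turn first",(R.inv()*T).as_rotvec(),"then shift mm",T.inv().apply(np.array([x,y,z])-s["tcp_pos"])*1e3)
E
python3 go.py .4887 .0354 .085 -.049
```

```text
t 2.1 pos [0.4897 0.0396 0.2471] yaw -0.0432 z [-0.0008  0.0029 -1.    ] F [-1.0751 -0.2666  1.0497] M [-0.0223  0.0592 -0.0021] w 0.5 ff 0.0 q [-0.0365 -0.0436  1.5065  0.0029  1.6796  1.5778]
turn first [-0.0028  0.0009  0.0058] then shift mm [ -0.7508   4.2773 162.0851]
```

>>> {"method": "send_rows", "body": {"targets": [[[0, 0, 0], [0, 0, 25], 0], [[0, 0, 0], [0, 0, 27], 0], [[0, 0, 0], [0, 0, 27], 0], [[0, 0, 0], [0, 0, 27], 0], [[0, 0, 0], [0, 0, 27], 0], [[0, 0, 0], [0, 0, 27], 0], [[0, 0, 0], [0, 0, 0], 0], [[0, 0, 0], [0, 0, 0], 0]]}}

```text
time: 2.77
tcp_pos: [0.4864, 0.0348, 0.0867]
tcp_rot: [3.14, -0.078, -0.008]
ft_force: [-0.4, -0.1, -0.2]
gripper_width: 0.499
finger_force: 0.0
```

```bash
python3 go.py .4887 .0354 .062 -.049;python3 - <<'E'
from workcell import ctrl
import cv2
a=ctrl.read_camera("top")[160:300,265:390,::-1];b=ctrl.read_camera("scene")[130:290,225:385,::-1]
a=cv2.resize(a,(350,392),interpolation=cv2.INTER_CUBIC);b=cv2.resize(b,(392,392),interpolation=cv2.INTER_CUBIC)
cv2.imwrite("pics/v2.png",cv2.hconcat([a,b]))
E
```

```text
t 2.77 pos [0.4864 0.0348 0.0867] yaw -0.0496 z [-0.0049 -0.0001 -1.    ] F [-0.4142 -0.1355 -0.1738] M [ 0.0425 -0.0182  0.0056] w 0.499 ff 0.0 q [-0.0447  0.0442  1.7452 -0.0003  1.3572  1.5757]
turn first [ 0.0003  0.0049 -0.0006] then shift mm [ 2.2475 -0.7146 24.6892]
```

View pics/v2.png

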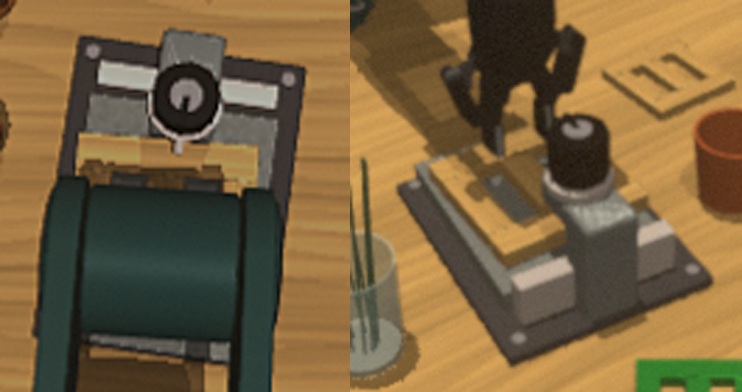

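The fingers hang above the two windows (about (495,140) and (548,125) in the picture), straddling the middle bar, so I descend.

>>> {"method": "send_rows", "body": {"targets": [[[0, 0, 0], [1, 0, 6], 0], [[0, 0, 0], [1, 0, 6], 0], [[0, 0, 0], [0, 0, 5], 0], [[0, 0, 0], [0, 0, 4], 0], [[0, 0, 0], [0, 0, 2], 0], [[0, 0, 0], [0, 0, 1], 0], [[0, 0, 0], [0, 0, 1], 0], [[0, 0, 0], [0, 0, 0], 0]]}}

```text
time: 3.53
tcp_pos: [0.4901, 0.035, 0.0631]
tcp_rot: [3.141, -0.077, -0.0]
ft_force: [0.0, -0.4, -0.5]
gripper_width: 0.5
finger_force: 0.0
```

>>> {"method": "send_rows", "body": {"targets": [[[0, 0, 0], [0, 0, 1], 0], [[0, 0, 0], [0, 0, 1], 0], [[0, 0, 0], [0, 0, 1], 0], [[0, 0, 0], [0, 0, 1], 0], [[0, 0, 0], [0, 0, 1], 0], [[0, 0, 0], [0, 0, 1], 0], [[0, 0, 0], [0, 0, 0], 0], [[0, 0, 0], [0, 0, 0], 0]]}}

```text
time: 4.2
tcp_pos: [0.49, 0.035, 0.0572]
tcp_rot: [3.141, -0.077, -0.0]
ft_force: [-0.7, -0.4, -0.2]
gripper_width: 0.501
finger_force: 0.0
```

```bash
python3 go.py .4887 .0354 .055 -.049
```

```text
t 4.2 pos [0.49   0.035  0.0572] yaw -0.0492 z [-0.0002 -0.0001 -1.    ] F [-0.6869 -0.4228 -0.22  ] M [0.0326 0.0397 0.0461] w 0.501 ff 0.0 q [-0.0441  0.0797  1.7718 -0.0001  1.2903  1.576 ]
turn first [ 0.0001  0.0002 -0.0002] then shift mm [-1.3666 -0.307   2.1838]
```

>>> {"method": "send_rows", "body": {"targets": [[[0, 0, 0], [0, 0, 1], 0], [[0, 0, 0], [0, 0, 0], 0], [[0, 0, 0], [0, 0, 1], 0], [[0, 0, 0], [0, 0, 0], 0], [[0, 0, 0], [0, 0, 1], 0], [[0, 0, 0], [0, 0, 1], 0], [[0, 0, 0], [0, 0, 0], 0], [[0, 0, 0], [0, 0, 0], 0]]}}

```text
time: 4.87
tcp_pos: [0.49, 0.035, 0.0532]
tcp_rot: [3.141, -0.077, -0.0]
ft_force: [0.1, 0.2, 0.0]
gripper_width: 0.496
finger_force: 0.0
```

>>> {"method": "send_rows", "body": {"targets": [[[0, 0, 0], [0, 0, 0], 0.1], [[0, 0, 0], [0, 0, 0], 0.2], [[0, 0, 0], [0, 0, 0], 0.3], [[0, 0, 0], [0, 0, 0], 0.5], [[0, 0, 0], [0, 0, 0], 0.5], [[0, 0, 0], [0, 0, 0], 0.5], [[0, 0, 0], [0, 0, 0], 0.5], [[0, 0, 0], [0, 0, 0], 0.5]]}}

```text
time: 5.53
tcp_pos: [0.4903, 0.0351, 0.0537]
tcp_rot: [-3.141, 0.077, -0.001]
ft_force: [-1.1, 0.8, 3.6]
gripper_width: 0.332
finger_force: 60.9
```

```bash
python3 go.py .4900 .035 .0532 -.122
```

```text
t 5.53 pos [0.4903 0.0351 0.0537] yaw -0.0492 z [ 0.0006  0.     -1.    ] F [-1.1143  0.8467  3.6285] M [0.1487 0.1952 0.0049] w 0.332 ff 60.893794298172 q [-0.044   0.0837  1.7752  0.      1.2822  1.576 ]
turn first [-0.     -0.0006  0.0728] then shift mm [-0.3132  0.0992  0.4927]
```

>>> {"method": "send_rows", "body": {"targets": [[[0, 0, 0.036], [0, 0, 0], 0.5], [[0, 0, 0.037], [0, 0, 0], 0.5], [[0, 0, 0], [0, 0, 0], 0.5], [[0, 0, 0], [6, 1, 0], 0.5], [[0, 0, 0], [8, 0, 0], 0.5], [[0, 0, 0], [8, 0, 0], 0.5], [[0, 0, 0], [6, 0, 0], 0.5], [[0, 0, 0], [0, 0, 0], 0.5]]}}

```text
time: 6.2
tcp_pos: [0.5181, 0.0305, 0.0537]
tcp_rot: [3.136, -0.19, -0.001]
ft_force: [-2.0, -0.1, 5.8]
gripper_width: 0.336
finger_force: 61.2
```

>>> {"method": "send_rows", "body": {"targets": [[[0, 0, 0], [0, 0, 0], 0.5], [[0, 0, 0], [2, 0, 0], 0.5], [[0, 0, 0], [1, 0, 0], 0.5], [[0, 0, 0], [1, 0, 0], 0.5], [[0, 0, 0], [1, 0, 0], 0.5], [[0, 0, 0], [1, 0, 0], 0.5], [[0, 0, 0], [0, 0, 0], 0.5], [[0, 0, 0], [0, 0, 0], 0.5]]}}

```text
time: 6.87
tcp_pos: [0.5223, 0.0301, 0.0537]
tcp_rot: [3.136, -0.19, -0.006]
ft_force: [-5.2, 0.6, 8.6]
gripper_width: 0.332
finger_force: 61.5
```

```bash
python3 go.py
```

```text
t 6.87 pos [0.5223 0.0301 0.0537] yaw -0.1212 z [-0.0036  0.0001 -1.    ] F [-5.1962  0.6372  8.6429] M [ 0.1447  0.8801 -0.0292] w 0.332 ff 61.50046348571777 q [-0.0509  0.1535  1.6971 -0.0001  1.2946  1.6412]
```

>>> {"method": "send_rows", "body": {"targets": [[[0, 0, 0], [1, 0, 0], 0.5], [[0, 0, 0], [0, 0, 0], 0.5], [[0, 0, 0], [1, 0, 0], 0.5], [[0, 0, 0], [0, 0, 0], 0.5], [[0, 0, 0], [0, 0, 0], 0.5], [[0, 0, 0], [0, 0, 0], 0.5], [[0, 0, 0], [0, 0, 0], 0.5], [[0, 0, 0], [0, 0, 0], 0.5]]}}

```text
time: 7.53
tcp_pos: [0.5242, 0.0298, 0.0537]
tcp_rot: [3.136, -0.19, -0.006]
ft_force: [-6.2, 1.1, 8.4]
gripper_width: 0.33
finger_force: 61.5
```

```bash
python3 go.py
```

```text
t 7.53 pos [0.5242 0.0298 0.0537] yaw -0.1212 z [-0.0037  0.0002 -1.    ] F [-6.1549  1.0526  8.3672] M [0.1456 0.9285 0.0153] w 0.33 ff 61.4800751209259 q [-0.0512  0.1576  1.6924 -0.      1.2953  1.6408]
```

>>> {"method": "send_rows", "body": {"targets": [[[0, 0, 0], [1, 0, 0], 0.5], [[0, 0, 0], [0, 0, 0], 0.5], [[0, 0, 0], [1, 0, 0], 0.5], [[0, 0, 0], [0, 0, 0], 0.5], [[0, 0, 0], [1, 0, 0], 0.5], [[0, 0, 0], [0, 0, 0], 0.5], [[0, 0, 0], [0, 0, 0], 0.5], [[0, 0, 0], [0, 0, 0], 0.5]]}}

```text
time: 8.2
tcp_pos: [0.5258, 0.0296, 0.0537]
tcp_rot: [-3.136, 0.19, 0.011]
ft_force: [-10.7, 0.6, 11.3]
gripper_width: 0.334
finger_force: 61.9
```

```bash
python3 go.py
```

```text
t 8.2 pos [0.5258 0.0296 0.0537] yaw -0.1211 z [-0.0073  0.0005 -1.    ] F [-10.7146   0.5839  11.3266] M [0.2367 1.489  0.0105] w 0.334 ff 61.91725015640259 q [-0.0515  0.1631  1.6861  0.0001  1.2997  1.6404]
```

>>> {"method": "send_rows", "body": {"targets": [[[0, 0, 0], [1, 0, 0], 0.5], [[0, 0, 0], [0, 0, 0], 0.5], [[0, 0, 0], [1, 0, 0], 0.5], [[0, 0, 0], [0, 0, 0], 0.5], [[0, 0, 0], [1, 0, 0], 0.5], [[0, 0, 0], [0, 0, 0], 0.5], [[0, 0, 0], [0, 0, 0], 0.5], [[0, 0, 0], [0, 0, 0], 0.5]]}}

```text
time: 8.87
tcp_pos: [0.5259, 0.0296, 0.0536]
tcp_rot: [-3.136, 0.19, 0.023]
ft_force: [-17.9, 1.1, 18.0]
gripper_width: 0.336
finger_force: 62.7
```

```bash
python3 go.py;python3 - <<'E'
from workcell import ctrl
import cv2
a=ctrl.read_camera("top")[160:300,265:390,::-1];b=ctrl.read_camera("scene")[170:270,265:365,::-1]
a=cv2.resize(a,(350,392),interpolation=cv2.INTER_CUBIC);b=cv2.resize(b,(392,392),interpolation=cv2.INTER_CUBIC)
cv2.imwrite("pics/v3.png",cv2.hconcat([a,b]))
E
```

```text
t 8.87 pos [0.5259 0.0296 0.0536] yaw -0.1209 z [-0.0144  0.001  -0.9999] F [-17.9332   1.0754  17.9551] M [ 0.326   2.8148 -0.017 ] w 0.336 ff 62.66732096672058 q [-0.0516  0.168   1.6806  0.0003  1.3075  1.6401]
```

View pics/v3.png

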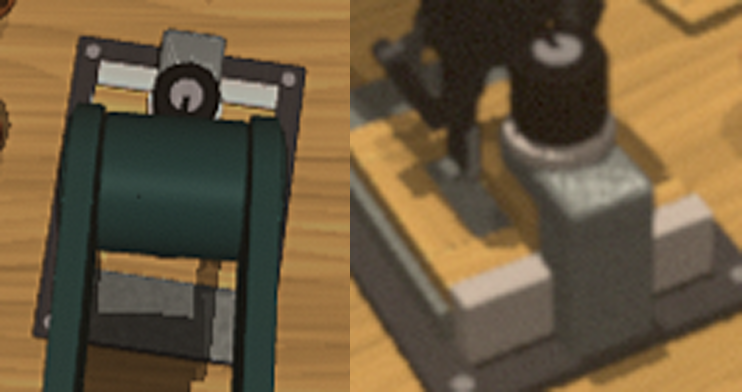

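The far bar meets the fence on both sides, seen around the post at (455,285) and (690,195) in the picture. The TCP stalled at 18 N, so the contact is firm. I relax, release and lift.

>>> {"method": "send_rows", "body": {"targets": [[[0, 0, 0], [-1, 0, 0], 0.5], [[0, 0, 0], [-1, 0, 0], 0.5], [[0, 0, 0], [-1, 0, 0], 0.5], [[0, 0, 0], [0, 0, 0], 0.5], [[0, 0, 0], [0, 0, 0], 0.2], [[0, 0, 0], [0, 0, 0], 0], [[0, 0, 0], [0, 0, 0], 0], [[0, 0, 0], [0, 0, 0], 0]]}}

```text
time: 9.63
tcp_pos: [0.5287, 0.0292, 0.0528]
tcp_rot: [3.136, -0.192, -0.001]
ft_force: [-0.3, -0.3, -0.5]
gripper_width: 0.501
finger_force: 0.0
```

>>> {"method": "send_rows", "body": {"targets": [[[0, 0, 0], [0, 0, -8], 0], [[0, 0, 0], [0, 0, -20], 0], [[0, 0, 0], [0, 0, -30], 0], [[0, 0, 0], [0, 0, -35], -0.5], [[0, 0, 0], [0, 0, -35], -1], [[0, 0, 0], [0, 0, -35], -1], [[0, 0, 0], [0, 0, -20], -1], [[0, 0, 0], [-20, 0, 0], -1]]}}

```text
time: 10.3
tcp_pos: [0.5133, 0.0311, 0.2434]
tcp_rot: [3.135, -0.193, 0.022]
ft_force: [-0.3, -0.5, 1.0]
gripper_width: 0.998
finger_force: 0.0
```

>>> {"method": "send_rows", "body": {"targets": [[[0, 0, 0], [-40, 0, 0], -1], [[0, 0, 0], [-40, 0, 0], -1], [[0, 0, 0], [-40, 0, 0], -1], [[0, 0, 0], [-30, 0, 0], -1], [[0, 0, 0], [0, 0, 0], -1], [[0, 0, 0], [0, 0, 0], -1], [[0, 0, 0], [0, 0, 0], -1], [[0, 0, 0], [0, 0, 0], -1]]}}

```text
time: 10.97
tcp_pos: [0.3609, 0.0499, 0.2366]
tcp_rot: [3.136, -0.192, 0.001]
ft_force: [1.1, 0.4, 0.2]
gripper_width: 1.001
finger_force: 0.0
```

```bash
python3 go.py;python3 - <<'E'
from workcell import ctrl
import cv2
a=ctrl.read_camera("top");cv2.imwrite("pics/top4.png",a[...,::-1])
a=a[160:300,265:390,::-1]
cv2.imwrite("pics/v4.png",cv2.resize(a,None,fx=4.2,fy=4.2,interpolation=cv2.INTER_CUBIC))
E
```

```text
t 10.97 pos [0.3609 0.0499 0.2366] yaw -0.1224 z [ 0.0005 -0.0002 -1.    ] F [1.103  0.3777 0.2215] M [-0.0478 -0.0219 -0.0752] w 1.001 ff 0.0 q [-0.0185 -0.3385  1.7727 -0.0002  1.7068  1.6746]
```

View pics/v4.png

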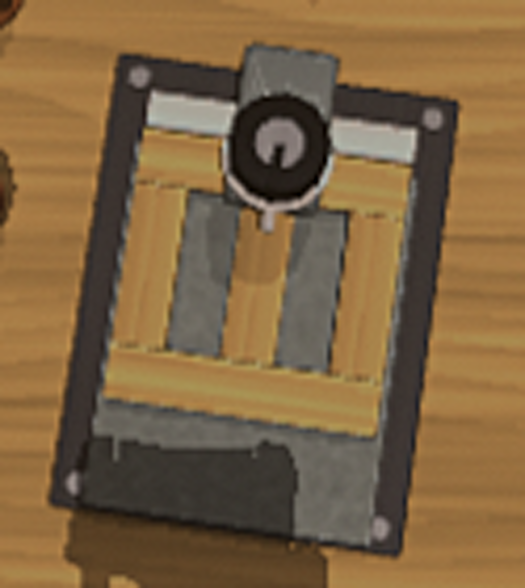

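The frame is flush: its far edge meets the fence on both sides, (140,130) and (412,165), and its slope matches the fence's. Next I wind the wrist back to get the full turning range, then approach the knob.

>>> {"method": "send_rows", "body": {"targets": [[[0, 0, -0.124], [0, 0, 0], -1], [[0, 0, -0.124], [0, 0, 0], -1], [[0, 0, -0.124], [0, 0, 0], -1], [[0, 0, -0.124], [0, 0, 0], -1], [[0, 0, -0.124], [0, 0, 0], -1], [[0, 0, -0.124], [0, 0, 0], -1], [[0, 0, -0.124], [0, 0, 0], -1], [[0, 0, -0.124], [0, 0, 0], -1]]}}

```text
time: 11.68
tcp_pos: [0.3609, 0.0498, 0.236]
tcp_rot: [-2.845, -1.332, 0.002]
ft_force: [-0.1, 0.3, -0.5]
gripper_width: 0.999
finger_force: 0.0
```

>>> {"method": "send_rows", "body": {"targets": [[[0, 0, -0.124], [0, 0, 0], -1], [[0, 0, -0.124], [0, 0, 0], -1], [[0, 0, -0.124], [0, 0, 0], -1], [[0, 0, -0.124], [0, 0, 0], -1], [[0, 0, -0.124], [0, 0, 0], -1], [[0, 0, -0.124], [0, 0, 0], -1], [[0, 0, -0.124], [0, 0, 0], -1], [[0, 0, -0.124], [0, 0, 0], -1]]}}

```text
time: 12.35
tcp_pos: [0.3609, 0.0498, 0.236]
tcp_rot: [-1.868, -2.525, 0.001]
ft_force: [0.1, -0.2, 0.4]
gripper_width: 0.999
finger_force: 0.0
```

>>> {"method": "send_rows", "body": {"targets": [[[0, 0, -0.124], [0, 0, 0], -1], [[0, 0, -0.124], [0, 0, 0], -1], [[0, 0, -0.124], [0, 0, 0], -1], [[0, 0, -0.124], [0, 0, 0], -1], [[0, 0, -0.124], [0, 0, 0], -1], [[0, 0, -0.124], [0, 0, 0], -1], [[0, 0, -0.124], [0, 0, 0], -1], [[0, 0, -0.124], [0, 0, 0], -1]]}}

```text
time: 13.02
tcp_pos: [0.3609, 0.0498, 0.236]
tcp_rot: [-0.441, -3.109, 0.0]
ft_force: [-0.6, 0.5, 0.4]
gripper_width: 0.997
finger_force: 0.0
```

>>> {"method": "send_rows", "body": {"targets": [[[0, 0, -0.124], [0, 0, 0], -1], [[0, 0, -0.124], [0, 0, 0], -1], [[0, 0, -0.124], [0, 0, 0], -1], [[0, 0, -0.124], [0, 0, 0], -1], [[0, 0, -0.124], [0, 0, 0], -1], [[0, 0, -0.124], [0, 0, 0], -1], [[0, 0, 0], [0, 0, 0], -1], [[0, 0, 0], [0, 0, 0], -1]]}}

```text
time: 13.68
tcp_pos: [0.3606, 0.0499, 0.236]
tcp_rot: [0.705, -3.06, -0.0]
ft_force: [0.6, -0.2, 0.5]
gripper_width: 0.998
finger_force: 0.0
```

```bash
python3 go.py .610 .019 .24 3.6
```

```text
t 13.68 pos [0.3606 0.0499 0.236 ] yaw -2.6888 z [-0.0011 -0.0001 -1.    ] F [ 0.6246 -0.2446  0.4547] M [-0.0242 -0.0217  0.0183] w 0.998 ff 0.0 q [-0.0185 -0.338   1.7735 -0.0001  1.7072 -2.0421]
turn first [ 0.0004 -0.001  -0.0056] then shift mm [-209.9956 -138.0752   -3.9799]
```

>>> {"method": "send_rows", "body": {"targets": [[[0, 0, 0], [-30, -19.7, 0], -1], [[0, 0, 0], [-30, -19.7, 0], -1], [[0, 0, 0], [-30, -19.7, 0], -1], [[0, 0, 0], [-30, -19.7, 0], -1], [[0, 0, 0], [-30, -19.7, 0], -1], [[0, 0, 0], [-30, -19.7, 0], -1], [[0, 0, 0], [-30, -19.9, 0], -1], [[0, 0, 0], [0, 0, 0], -1]]}}

```text
time: 14.35
tcp_pos: [0.6144, 0.0171, 0.2309]
tcp_rot: [0.703, -3.058, -0.001]
ft_force: [-1.3, -0.4, -1.5]
gripper_width: 0.997
finger_force: 0.0
```

>>> {"method": "send_rows", "body": {"targets": [[[0, 0, 0], [0, 0, 0], -1], [[0, 0, 0], [0, 0, 0], -1], [[0, 0, 0], [0, 0, 0], -1], [[0, 0, 0], [0, 0, 0], -1], [[0, 0, 0], [0, 0, 0], -1], [[0, 0, 0], [0, 0, 0], -1], [[0, 0, 0], [0, 0, 0], -1], [[0, 0, 0], [0, 0, 0], -1]]}}

```text
time: 15.02
tcp_pos: [0.609, 0.0186, 0.2368]
tcp_rot: [-0.71, 3.06, -0.001]
ft_force: [-0.2, -0.1, -0.6]
gripper_width: 0.995
finger_force: 0.0
```

```bash
python3 go.py .610 .019 .147 3.594
```

```text
t 15.02 pos [0.609  0.0186 0.2368] yaw -2.6854 z [ 0.0008 -0.0002 -1.    ] F [-0.1826 -0.0631 -0.5547] M [ 0.0103  0.0123 -0.0118] w 0.995 ff 0.0 q [-0.0624  0.2216  1.2407 -0.0001  1.6785 -2.0894]
turn first [-0.0005  0.0006  0.0038] then shift mm [-1.0251 -0.0928 89.8219]
```

>>> {"method": "send_rows", "body": {"targets": [[[0, 0, 0], [-1, 0, 15], -1], [[0, 0, 0], [0, 0, 18], -1], [[0, 0, 0], [0, 0, 18], -1], [[0, 0, 0], [0, 0, 18], -1], [[0, 0, 0], [0, 0, 14], -1], [[0, 0, 0], [0, 0, 7], -1], [[0, 0, 0], [0, 0, 0], -1], [[0, 0, 0], [0, 0, 0], -1]]}}

```text
time: 15.68
tcp_pos: [0.6103, 0.019, 0.1465]
tcp_rot: [0.71, -3.06, 0.0]
ft_force: [0.1, -0.2, 0.3]
gripper_width: 1.005
finger_force: 0.0
```

>>> {"method": "send_rows", "body": {"targets": [[[0, 0, 0], [0, 0, 0], -0.5], [[0, 0, 0], [0, 0, 0], 0], [[0, 0, 0], [0, 0, 0], 0.3], [[0, 0, 0], [0, 0, 0], 0.6], [[0, 0, 0], [0, 0, 0], 0.6], [[0, 0, 0], [0, 0, 0], 0.6], [[0, 0, 0], [0, 0, 0], 0.6], [[0, 0, 0], [0, 0, 0], 0.6]]}}

```text
time: 16.35
tcp_pos: [0.6107, 0.0195, 0.1481]
tcp_rot: [-0.71, 3.058, 0.0]
ft_force: [-2.4, 1.7, 5.4]
gripper_width: 0.573
finger_force: 62.7
```

```bash
python3 go.py .610 .019 .147 3.594
```

```text
t 16.35 pos [0.6107 0.0195 0.1481] yaw -2.6852 z [ 0.0022  0.0007 -1.    ] F [-2.3723  1.6985  5.3933] M [ 0.2977  0.353  -0.0705] w 0.573 ff 62.73953676223755 q [-0.0612  0.2587  1.3727  0.0009  1.508  -2.0885]
turn first [-0.0003  0.0023  0.004 ] then shift mm [ 0.8181 -0.1811  1.0606]
```

>>> {"method": "send_rows", "body": {"targets": [[[0, 0, 0.1], [0, 0, 0], 0.6], [[0, 0, 0.1], [0, 0, 0], 0.6], [[0, 0, 0.1], [0, 0, 0], 0.6], [[0, 0, 0.1], [0, 0, 0], 0.6], [[0, 0, 0.1], [0, 0, 0], 0.6], [[0, 0, 0.1], [0, 0, 0], 0.6], [[0, 0, 0.1], [0, 0, 0], 0.6], [[0, 0, 0.1], [0, 0, 0], 0.6]]}}

```text
time: 17.02
tcp_pos: [0.6108, 0.0178, 0.148]
tcp_rot: [0.544, 3.091, -0.003]
ft_force: [-1.0, -3.3, 5.8]
gripper_width: 0.566
finger_force: 62.8
```

```bash
python3 go.py
```

```text
t 17.02 pos [0.6108 0.0178 0.148 ] yaw 2.7929 z [ 0.0023 -0.0026 -1.    ] F [-1.0248 -3.3294  5.7821] M [-0.2276  0.2574  0.2216] w 0.566 ff 62.76756048202515 q [-0.0624  0.2588  1.3726 -0.0024  1.5077 -1.2844]
```

>>> {"method": "send_rows", "body": {"targets": [[[0, 0, 0.1], [0, 0, 0], 0.6], [[0, 0, 0.1], [0, 0, 0], 0.6], [[0, 0, 0.1], [0, 0, 0], 0.6], [[0, 0, 0], [0, 0, 0], 0.6], [[0, 0, 0], [0, 0, 0], 0.6], [[0, 0, 0], [0, 0, 0], 0.6], [[0, 0, 0], [0, 0, 0], 0.6], [[0, 0, 0], [0, 0, 0], 0.6]]}}

```text
time: 17.68
tcp_pos: [0.6104, 0.0171, 0.1481]
tcp_rot: [0.996, 2.977, -0.004]
ft_force: [-2.9, -2.7, 5.6]
gripper_width: 0.572
finger_force: 62.8
```

```bash
python3 go.py; python3 -c "
from workcell import ctrl
import cv2
a=ctrl.read_camera('scene')[150:270,255:375,::-1]
cv2.imwrite('pics/v5.png',cv2.resize(a,None,fx=4.8,fy=4.8,interpolation=cv2.INTER_CUBIC))"
```

```text
t 17.68 pos [0.6104 0.0171 0.1481] yaw 2.4962 z [ 0.0015 -0.0034 -1.    ] F [-2.9423 -2.6501  5.6293] M [-0.4444  0.455  -0.1943] w 0.572 ff 62.81082630157471 q [-0.063   0.2587  1.3728 -0.0034  1.5085 -0.9882]
```

View pics/v5.png

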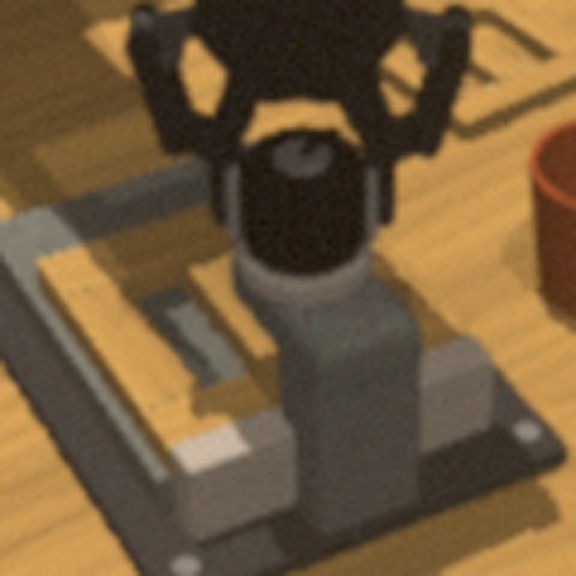

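The picture shows the jaws holding the knob at (303,200). 1.1 rad is turned so far. The collar stops somewhere between 1.1 and 2.6 rad, so a total of about 3.65 rad gives 1.05 to 2.55 rad of slip, which is inside 2 to 5 clicks in every case.

>>> {"method": "send_rows", "body": {"targets": [[[0, 0, 0.08], [0, 0, 0], 0.6], [[0, 0, 0.08], [0, 0, 0], 0.6], [[0, 0, 0.08], [0, 0, 0], 0.6], [[0, 0, 0.08], [0, 0, 0], 0.6], [[0, 0, 0.08], [0, 0, 0], 0.6], [[0, 0, 0.08], [0, 0, 0], 0.6], [[0, 0, 0.08], [0, 0, 0], 0.6], [[0, 0, 0.08], [0, 0, 0], 0.6]]}}

```text
time: 18.4
tcp_pos: [0.6093, 0.0164, 0.148]
tcp_rot: [1.886, 2.51, -0.008]
ft_force: [-6.8, -5.4, 7.6]
gripper_width: 0.57
finger_force: 63.0
```

>>> {"method": "send_rows", "body": {"targets": [[[0, 0, 0.08], [0, 0, 0], 0.6], [[0, 0, 0.08], [0, 0, 0], 0.6], [[0, 0, 0.08], [0, 0, 0], 0.6], [[0, 0, 0.08], [0, 0, 0], 0.6], [[0, 0, 0.08], [0, 0, 0], 0.6], [[0, 0, 0.08], [0, 0, 0], 0.6], [[0, 0, 0.08], [0, 0, 0], 0.6], [[0, 0, 0.08], [0, 0, 0], 0.6]]}}

```text
time: 19.07
tcp_pos: [0.6079, 0.0164, 0.148]
tcp_rot: [2.58, 1.79, -0.011]
ft_force: [-12.2, -5.2, 9.1]
gripper_width: 0.57
finger_force: 63.0
```

```bash
python3 go.py
```

```text
t 19.07 pos [0.6079 0.0164 0.148 ] yaw 1.2131 z [-0.005  -0.0052 -1.    ] F [-12.2056  -5.195    9.1365] M [-0.7214  1.5156  0.2483] w 0.57 ff 63.04814636707306 q [-0.0634  0.2575  1.3743 -0.0055  1.5144  0.2946]
```

>>> {"method": "send_rows", "body": {"targets": [[[0, 0, 0.08], [0, 0, 0], 0.6], [[0, 0, 0.08], [0, 0, 0], 0.6], [[0, 0, 0.08], [0, 0, 0], 0.6], [[0, 0, 0.08], [0, 0, 0], 0.6], [[0, 0, 0.08], [0, 0, 0], 0.6], [[0, 0, 0.08], [0, 0, 0], 0.6], [[0, 0, 0.08], [0, 0, 0], 0.6], [[0, 0, 0.08], [0, 0, 0], 0.6]]}}

```text
time: 19.73
tcp_pos: [0.6068, 0.0173, 0.148]
tcp_rot: [3.012, 0.889, -0.013]
ft_force: [-14.9, -3.6, 11.0]
gripper_width: 0.573
finger_force: 63.3
```

>>> {"method": "send_rows", "body": {"targets": [[[0, 0, 0.08], [0, 0, 0], 0.6], [[0, 0, 0.08], [0, 0, 0], 0.6], [[0, 0, 0.08], [0, 0, 0], 0.6], [[0, 0, 0.08], [0, 0, 0], 0.6], [[0, 0, 0.08], [0, 0, 0], 0.6], [[0, 0, 0.08], [0, 0, 0], 0.6], [[0, 0, 0.08], [0, 0, 0], 0.6], [[0, 0, 0], [0, 0, 0], 0.6]]}}

```text
time: 20.4
tcp_pos: [0.6064, 0.0186, 0.148]
tcp_rot: [3.141, 0.024, -0.014]
ft_force: [-15.5, -1.1, 11.2]
gripper_width: 0.574
finger_force: 63.3
```

```bash
python3 go.py
```

```text
t 20.4 pos [0.6064 0.0186 0.148 ] yaw 0.0151 z [-0.0086 -0.0009 -1.    ] F [-15.4903  -1.0983  11.25  ] M [0.1456 2.1426 0.0118] w 0.574 ff 63.34169268608093 q [-0.0621  0.2567  1.3753 -0.0014  1.5181  1.4937]
```

>>> {"method": "send_rows", "body": {"targets": [[[0, 0, 0], [0, 0, 0], 0.3], [[0, 0, 0], [0, 0, 0], 0], [[0, 0, 0], [0, 0, 0], -0.5], [[0, 0, 0], [0, 0, 0], -1], [[0, 0, 0], [0, 0, 0], -1], [[0, 0, 0], [0, 0, 0], -1], [[0, 0, 0], [0, 0, -15], -1], [[0, 0, 0], [0, 0, -25], -1]]}}

```text
time: 21.07
tcp_pos: [0.6084, 0.0191, 0.1823]
tcp_rot: [-3.141, -0.028, 0.013]
ft_force: [0.5, 0.2, 0.2]
gripper_width: 1.002
finger_force: 0.0
```

>>> {"method": "send_rows", "body": {"targets": [[[0, 0, 0], [0, 0, -30], -1], [[0, 0, 0], [0, 0, -20], -1], [[0, 0, 0], [-35, 0, 0], -1], [[0, 0, 0], [-40, 0, 0], -1], [[0, 0, 0], [-40, 0, 0], -1], [[0, 0, 0], [-40, 0, 0], -1], [[0, 0, 0], [-40, 0, 0], -1], [[0, 0, 0], [-40, 0, 0], -1]]}}

```text
time: 21.73
tcp_pos: [0.3736, 0.0148, 0.2359]
tcp_rot: [3.141, 0.028, -0.0]
ft_force: [-0.2, -0.9, 1.9]
gripper_width: 0.999
finger_force: 0.0
```

```bash
python3 go.py; python3 -c "
from workcell import ctrl
import cv2
a=ctrl.read_camera('top')[...,::-1];cv2.imwrite('pics/top6.png',a);b=ctrl.read_camera('scene')[...,::-1];cv2.imwrite('pics/scene6.png',b)
r=lambda i:cv2.resize(i,(390,590),interpolation=cv2.INTER_CUBIC)
o=cv2.imread('pics/top4.png')
t=lambda i,s:cv2.resize(i,s,interpolation=cv2.INTER_CUBIC)
L=cv2.vconcat([t(o[170:220,301:361],(354,295)),t(a[170:220,301:361],(354,295))])
cv2.imwrite('pics/v6.png',cv2.hconcat([L,t(a[165:275,275:375],(440,590))]))"
```

```text
t 21.73 pos [0.3736 0.0148 0.2359] yaw 0.018 z [-0.0001 -0.0003 -1.    ] F [-0.2289 -0.9368  1.8883] M [-0.0043  0.023   0.0741] w 0.999 ff 0.0 q [-0.1121 -0.3147  1.7571 -0.0003  1.6992  1.4407]
```

View pics/v6.png

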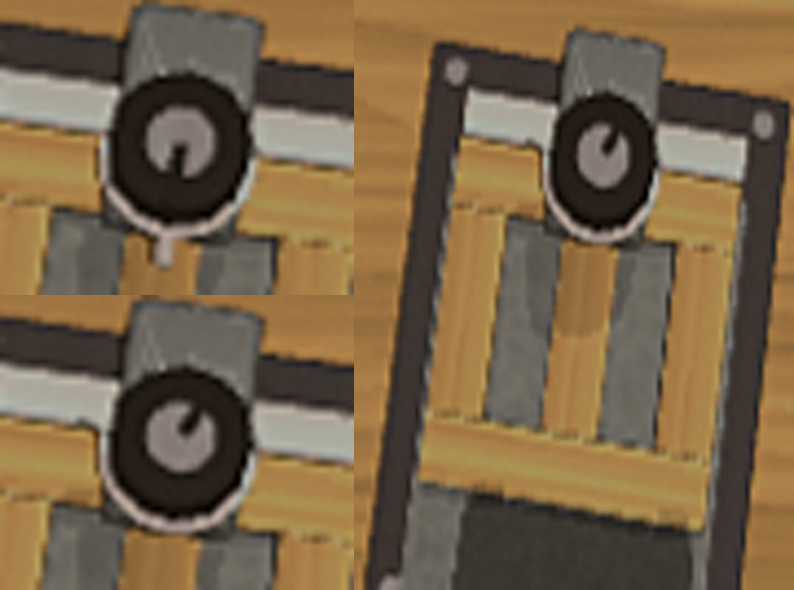

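The frame stayed flush. The knob mark went from pointing down (177,160) to upper right (196,412 in the lower panel), which is about 3.55 rad clockwise. The nub seems to be at the left of the collar (88,420), about 1.8 rad. That gives about 1.75 rad of slip, or three clicks. I check the nub in a last close view.

```bash
python3 -c "
import cv2
t=lambda i:cv2.resize(i,(390,390),interpolation=cv2.INTER_CUBIC)
o=cv2.imread('pics/top4.png');a=cv2.imread('pics/top6.png');b=cv2.imread('pics/scene6.png')
cv2.imwrite('pics/v7.png',cv2.hconcat([t(a[174:214,305:345]),t(b[170:230,285:345])]))"
```

View pics/v7.png

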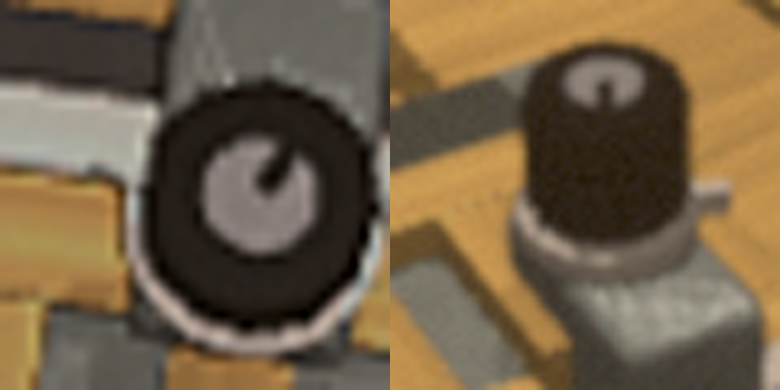

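The nub shows clearly in the scene view at crop (715,193), which is scene pixel (335.0,199.7). I work out its angle.

```bash
python3 - <<'E'
from h import *
g=np.linspace(0,2*np.pi,721)
def ang(px,n,r):
    P=np.c_[.610+r*np.cos(g),.019+r*np.sin(g),np.full(721,.1185)]
    d=np.linalg.norm(proj(P,n)-px,axis=1);return g[d.argmin()],d.min()
for r in(.031,.034,.037):
    a=ang([301+163/5.9,170+250/5.9],"top",r);b=ang([335.0,199.7],"scene",r)
    print(r,a,b,"collar cw",(a[0]-b[0])%(2*np.pi))
E
```

```text
0.031 (np.float64(3.036872898470133), np.float64(1.7953777790266041)) (np.float64(1.2740903539558606), np.float64(1.2288912591617427)) collar cw 1.7627825445142726
0.034 (np.float64(3.036872898470133), np.float64(0.4034938196186098)) (np.float64(1.3177235852557188), np.float64(0.11293610494481658)) collar cw 1.7191493132144144
0.037 (np.float64(3.036872898470133), np.float64(0.9901600511795245)) (np.float64(1.361356816555577), np.float64(1.4199434196101448)) collar cw 1.6755160819145563
```

The collar stopped at about 1.72 rad and the knob turned about 3.56 rad. That is about 1.84 rad of slip, 3 to 4 clicks, with the frame flush and the arm clear.

```bash
python3 -c "
from workcell import ctrl
print(ctrl.sign_off())"
```

```text
the job is handed in; nothing more can be done
None
```

The job is handed in, with no verdict returned: the frame is flush against the fence and clamped, the knob slipped about 1.84 rad (3–4 clicks) by the camera images, the arm is clear, and the spool, tumbler and pot were left alone.

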